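Vent and lock the food box

ROBOT

A 6-joint arm with a two-finger parallel gripper is mounted at the origin on a cart in front of the work surface, level with it; the furniture and walls round the work are solid. World frame = base frame: x ahead of the robot, y to its left, z up, the work surface at z = 0. Lengths are in m, angles in rad, forces in N, time in s.
With the tool pointing down it reaches from about 0.325 to 0.9 m from the base axis. Payload 6.1 kg.
Tool frame: the origin (TCP) lies midway between the tips of the shut fingers; the grasp point (between the pads) lies 19 mm behind it (bot.grip_depth is the distance from the TCP to the grasp point, in m); z points along the fingers, y is the line along which they close (so a half turn about z gives the same grasp; the last joint's range is limited). The gripper opens to 85 mm and grips with 20 to 120 N. Pads are 22 mm wide; open, the fingers measure 114 mm over their backs; the gripper's body (76 mm by 85 mm) begins 54 mm behind the grasp point. The pads swing forward as they close: fully open they stand 13 mm farther back than shut.
Start: joints at [0.991, 0.22, 1.526, -0, 1.395, -0.126], TCP at [0.274, 0.562, 0.231] pointing down, gripper open.
Joint ranges: [-2.98, 2.98], [-0.91, 2.08], [0.09, 2.57], [-1.24, 4.39], [0.2, 2.65], [-2.68, 2.68]. Speed limits (rad/s): [2.57, 2.57, 3.01, 3.14, 3.14, 3.14].

INTERFACE

Orientations are given as a rotation vector (axis times angle).
In Python, from workcell import bot gives the robot as it stands.
- The arm moves only by the tool servo_tool, never from a script. Its argument "motion" is a list of rows, each a list of 3 entries, a list of its own where there are three numbers: the shift along the tool's x, y, z in mm, then the turn, a rotation vector about the tool's x, y, z in degrees, then the opening, from -1 (shut) to 1 (fully open). A call has 1 to 12 rows; each row shifts and turns the commanded pose from where the row before left it, along the tool's axes as they then stand; what a row does not reach is not made up. A row lasts 1/12 s, in which the tool goes at most 41.7 mm and 7.16 degrees, less where a joint would pass 70% of its speed; a pose out of reach is approached as far as the arm can. A call with a gripper value outside its range is refused whole. The fingers move at their own pace and stop on an object; "squeeze" is the grip in N (left out, the last holds). Time passes only in rows, so rows that do not move let the fingers close. It gives the time, the measured TCP pose, the force, the opening and the grip force at its end, in the units of the state.
- bot.sense(): the state, without advancing time (a new reading comes with each control period).
- bot.capture(name): name is "scene" or "top" or "wrist"; returns a dict with "image" (480x640x3 uint8, red, green, blue), "z_map" (480x640 float32, m along the optical axis (not along the pixel's ray), 0 where there is no reading), "vertical_fov" (degrees; the focal length in pixels is half the picture's height over the tangent of half this angle, whatever the lens; pixels are square), "cx", "cy" (the principal point, pixels), "R" (3x3) and "t" (3): a world point X has camera coordinates R X + t; the wrist camera has in their place "mount" (4x4, takes a point from camera to tool coordinates, whose origin is the TCP and whose axes are the flange's). Camera axes: x right, y down, z forward; pixel columns grow to the right and rows downward; lengths in m; the calibration is good to about 2 mm. A picture is of the moment at which its call begins: read the wrist's pose just before it.
- bot.finish_job(): hands the job in; it is judged then, once.
The state is a dict: "time_s": time; "q": joint angles; "qvel": joint speeds; "tau": joint torques, N m; "ee_pos": TCP position; "tcp_rot": TCP orientation; "force": force on the tool from outside, world axes, zero at the start; "moment": the same for the moment, N m; "gripper_width": opening from 0.0 (shut) to 1.0 (fully open); "grasp_force": force on a finger pad.
Only numpy, scipy, OpenCV 4.12 (cv2) and the standard library are available. Lean on these libraries where they do the work, as an engineer would, in place of code of your own. Each camera call takes 0.05 s, during which the arm holds its last target. There are 200 camera calls.

TASK

First let the trapped air out of the food box: twist the black vent knob on its lid clockwise all the way to its stop, keep it there for a moment, and let go so that it springs fully back. Then lock the lid by folding down the two side clips that still stand open, on the left and right long sides, until they lie flat against the box; the other two stay down. Leave the jars standing where they are.

Things in the scene. Friction and masses are not known exactly. Their poses are not given: they have to be found in the camera images.
- food_box: steel food box with a white lid, 170 mm (box x) by 100 mm (box y), lid top 99 mm above the table; it does not shift. Origin: centre of its underside; x along its long side away from the robot, y left, z up. A grey clip at the middle of each side: left and right (long sides) start open, near and far (short ends) closed. A paper trimmer, up to 55 mm high, lies 25 mm or more to its left.
- vent_knob (a joint): angle of the vent knob, rad: 0 = at rest, grows clockwise seen from above up to the fixed stop at 1.2 (69 degrees). A spring pulls it back to 0 when let go (0.03 N m at rest, 0.13 N m at the stop).
- vent_knob_grip (a point): on the knob's vertical axis in the middle of the lid, 122 mm above the table, half-way up the grip bar. Black knob: a disc 60 mm across (its top 108 mm above the table) with an upright grip bar 56 mm long, 14 mm thick, its top 136 mm above the table, with a thin white line on one end. y runs along the bar, toward the white line: at rest the bar lies along the box's y and the line points to the left. z up.
- clip_left (a joint): hinge angle of the clip on its left long side (+y of the box), rad: 0 = hanging straight down flat against the box wall (closed), 1.57 = sticking straight out level, 1.9 = fully open. Starts open, at 1.3 to 1.8. The hinge is stiff (about 0.03 N m, about 1 N at the lip) and has no spring: the clip stays where it is left.
- clip_right (a joint): hinge angle of the clip on its right long side (-y of the box), rad: 0 = hanging straight down flat against the box wall (closed), 1.57 = sticking straight out level, 1.9 = fully open. Starts open, at 1.3 to 1.8. The hinge is stiff (about 0.03 N m, about 1 N at the lip) and has no spring: the clip stays where it is left.
- clip_near (a joint): hinge angle of the clip on the near short end (-x of the box), rad: 0 = hanging straight down flat against the box wall (closed), 1.57 = sticking straight out level, 1.9 = fully open. Starts closed. The hinge is stiff (about 0.03 N m, about 1 N at the lip) and has no spring: the clip stays where it is left.
- clip_far (a joint): hinge angle of the clip on the far short end (+x of the box), rad: 0 = hanging straight down flat against the box wall (closed), 1.57 = sticking straight out level, 1.9 = fully open. Starts closed. The hinge is stiff (about 0.03 N m, about 1 N at the lip) and has no spring: the clip stays where it is left.
- clip_left_hinge (a point): fixed point on the box: middle of the hinge line of the left clip, 4 mm outside the lid's edge, 93 mm above the table, on its left long side (+y of the box). The clip is a grey plastic flap 44 mm wide along the hinge, 42 mm long from the hinge to its free edge, 5 mm thick (9 mm at the thumb lip at the free edge). It turns about this line, so that its free edge goes outward and up when it opens. Axes as food_box.
- clip_right_hinge (a point): fixed point on the box: middle of the hinge line of the right clip, 4 mm outside the lid's edge, 93 mm above the table, on its right long side (-y of the box). The clip is a grey plastic flap 44 mm wide along the hinge, 42 mm long from the hinge to its free edge, 5 mm thick (9 mm at the thumb lip at the free edge). It turns about this line, so that its free edge goes outward and up when it opens. Axes as food_box.
- clip_left_lip (a point): middle of the thumb lip of the left clip, 39 mm from its hinge line; moves with the clip
- clip_right_lip (a point): middle of the thumb lip of the right clip, 39 mm from its hinge line; moves with the clip
- spice_a_mid (a point): centre, half-way up, of a spice jar with a green cap, 46 mm across, 106 mm tall; a bystander, loose on the table near the box (similar jars further off are fixed)
- spice_b_mid (a point): centre, half-way up, of a spice jar with a dark brown cap, 44 mm across, 105 mm tall; a bystander, loose on the table near the box (similar jars further off are fixed)
- honey_jar_mid (a point): centre, half-way up, of a round jar with a grey cap, 71 mm across, 110 mm tall; a bystander, loose on the table near the box (similar jars further off are fixed)

How it is judged:
On the way, in this order (a step that is already met when the one before it is completed fails the run):
1. the vent knob is held at its clockwise stop (value of joint vent_knob above 1.1 rad), for 0.2 s.
2. the vent knob is let go and has sprung back to rest, with both open clips still open (value of joint vent_knob below 0.1 rad and contact force between the fingers and vent_knob below 0.2 N and value of joint each of clip_left, clip_right above 0.5 rad), for 0.2 s.
3. the left and right clips are folded down flat (value of joint each of clip_left, clip_right below 0.2 rad), for 0.2 s.
At the end, for the whole second after the job is handed in: The vent knob is back at rest (within 0.1 rad) and all four clips hang within 0.2 rad (11 degrees) of flat against the box, untouched (all of step 3 and value of joint vent_knob below 0.1 rad and value of joint each of clip_near, clip_far below 0.2 rad).
It fails at once if the green-capped spice jar is shifted or knocked over (distance of spice_a_mid from where it was at the start of the episode above 0.03 m).
It fails at once if the brown-capped spice jar is shifted or knocked over (distance of spice_b_mid from where it was at the start of the episode above 0.03 m).
It fails at once if the grey-capped jar is shifted or knocked over (distance of honey_jar_mid from where it was at the start of the episode above 0.03 m).
It also fails if it takes over 56 s, if anything falls off the work surface, if the arm or the gripper's body presses on something with over 40 N, if the wrist force passes 120 N, or if a joint passes its speed limit or range.

## Working session

There is one attempt and no reset: what is moved stays moved. The work goes in short steps, Python scripts to look and compute and a tool call to move; the robot and the scene stay as the last step left them, time stands still between calls to the robot, and variables do not carry over. Pictures are saved under pics/ and viewed, at most 10 in all, crops included, and the job is handed in when it is done.

Besides the shell and the picture viewer there is one more tool, called after "Call:" as name([rows], argument=value, ...), one row to a line, values as JSON. servo_tool: Moves the arm, as the interface text tells. Its arguments: {"type":"object","properties":{"motion":{"type":"array","items":{"type":"array"}},"squeeze":{"type":"number"}},"required":["motion"]}

```bash
mkdir -p pics
python3 - <<'E'
from workcell import bot
import cv2,numpy as np,pickle
s=bot.sense();print(s['ee_pos'],s['tcp_rot'],s['gripper_width'])
for n in['scene','top']:
    c=bot.capture(n);pickle.dump(c,open(f'{n}.pkl','wb'));cv2.imwrite(f'pics/{n}0.png',c['image'][:,:,::-1])
    print(n,c['vertical_fov'],c['cx'],c['cy'],np.round(c['R'],3).tolist(),c['t'])
E
```

```text
[0.27366906 0.56123335 0.23018219] [-7.06597222e-01 -3.06041745e+00  2.88268916e-03] 1.0001530718401748
scene 47.87342932394885 318.09593932609476 240.15093316974418 [[0.683, -0.731, 0.015], [-0.298, -0.297, -0.907], [0.667, 0.615, -0.42]] [-0.72402519  0.14021287  0.75123274]
top 47.108736472133195 318.22412919915627 234.93364086191218 [[-0.004, -0.999, 0.031], [-0.993, 0.001, -0.116], [0.116, -0.032, -0.993]] [-0.45403164  0.58846846  0.87448222]
```

View pics/scene0.png

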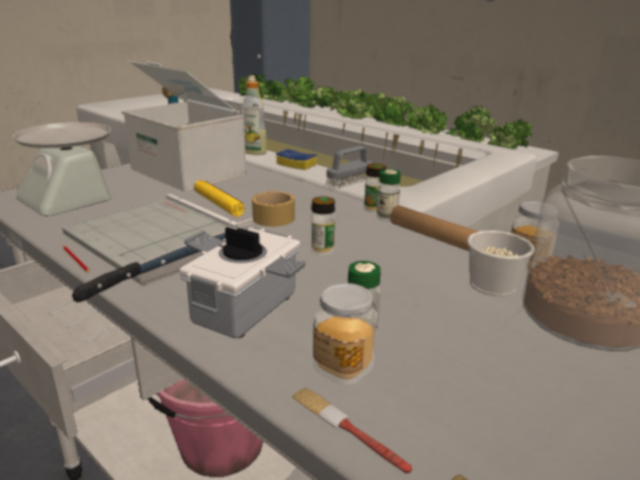

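View pics/top0.png

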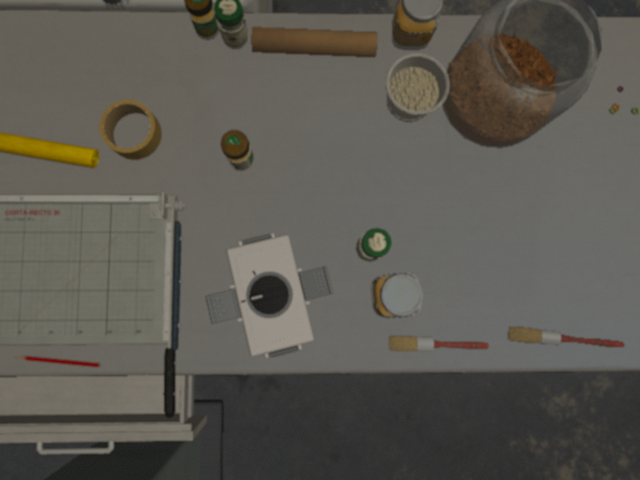

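The scene view shows the box with both side clips sticking out. In the top view the lid centre is near (270,295), the knob's white line points left, the trimmer edge is at column ~180, the green jar at (375,243), the grey-capped jar at (402,295) and the brown jar at (237,145).

```bash
cat > h.py <<'E'
import numpy as np,cv2,pickle
def ray(c,px,z):
    f=240/np.tan(np.radians(c['vertical_fov']/2)); px=np.atleast_2d(px).astype(float)
    d=np.c_[(px[:,0]-c['cx'])/f,(px[:,1]-c['cy'])/f,np.ones(len(px))]@c['R']
    o=-c['R'].T@c['t']
    return o+d*((z-o[2])/d[:,2])[:,None]
E
python3 - <<'E'
from h import *
c=pickle.load(open('top.pkl','rb'));im=c['image'].astype(int)
hsv=cv2.cvtColor(c['image'],cv2.COLOR_RGB2HSV)
m=((im.min(2)>150)).astype(np.uint8);m[:200]=0;m[:,:195]=0;m[:,345:]=0
n,l,st,ce=cv2.connectedComponentsWithStats(m);k=1+st[1:,4].argmax()
cn=cv2.findContours((l==k).astype(np.uint8),0,2)[0][0]
r=cv2.minAreaRect(cn);b=cv2.boxPoints(r);P=ray(c,b,.099);print(st[k],b.tolist(),'\n',P.round(4),P.mean(0))
print([np.linalg.norm(P[i]-P[(i+1)%4]).round(4) for i in range(4)],[np.degrees(np.arctan2(*(P[(i+1)%4]-P[i])[1::-1])).round(2) for i in range(4)])
mk=(im.max(2)<60).astype(np.uint8);mk[:260]=0;mk[330:]=0;mk[:,:235]=0;mk[:,305:]=0
cn=max(cv2.findContours(mk,0,2)[0],key=cv2.contourArea);(x,y),rr=cv2.minEnclosingCircle(cn);print('knob',x,y,rr,ray(c,[x,y],.108))
for nm,px,z in[('green',(377,242),.106),('honey',(402,294),.11),('brown',(235,143),.105),('trim',(180,300),.05),('clipL_lip',(209,308),.1),('clipL2',(206,293),.1),('clipR',(328,282),.1)]:print(nm,ray(c,px,z).round(3))
# depth points of clips
f=240/np.tan(np.radians(c['vertical_fov']/2))
for nm,(x0,x1,y0,y1) in dict(L=(200,240,285,325),R=(298,335,262,305)).items():
    v,u=np.mgrid[y0:y1,x0:x1];Z=c['z_map'][y0:y1,x0:x1]
    X=np.stack([(u-c['cx'])/f*Z,(v-c['cy'])/f*Z,Z],-1).reshape(-1,3);W=(X-c['t'])@c['R']
    a=np.radians(13);ctr=P.mean(0);W[:,:2]-=ctr[:2]
    np.save(nm+'.npy',W)
    W=W[(W[:,2]>.07)]
    R=np.array([[np.cos(a),np.sin(a)],[-np.sin(a),np.cos(a)]]);B=W[:,:2]@R.T
    for yb in np.arange(.04,.11,.006):
        s=(abs(abs(B[:,1])-yb)<.003)
        if s.sum():print(nm,yb.round(3),s.sum(),np.median(W[s,2]).round(4),B[s,0].min().round(3),B[s,0].max().round(3))
E
```

```text
Traceback (most recent call last):
ValueError: attempt to get argmax of an empty sequence
```

```bash
cat > a.py <<'E'
from h import *
c=pickle.load(open('top.pkl','rb'));im=c['image'].astype(int)
print(im[255,262],im[340,280],im[200,300],im[290,270],im[310,222])
T=(im[255,262].min()+im[200,300].max())/2
m=((im.min(2)>T)).astype(np.uint8);m[:200]=0;m[:,:195]=0;m[:,345:]=0
n,l,st,ce=cv2.connectedComponentsWithStats(m);k=1+st[1:,4].argmax()
cn=max(cv2.findContours((l==k).astype(np.uint8),0,2)[0],key=cv2.contourArea)
r=cv2.minAreaRect(cn);b=cv2.boxPoints(r);P=ray(c,b,.099);print(st[k],b.tolist(),'\n',P.round(4),P.mean(0))
print([np.linalg.norm(P[i]-P[(i+1)%4]).round(4) for i in range(4)],[np.degrees(np.arctan2(*(P[(i+1)%4]-P[i])[1::-1])).round(2) for i in range(4)])
mk=(im.max(2)<60).astype(np.uint8);mk[:260]=0;mk[330:]=0;mk[:,:235]=0;mk[:,305:]=0
cn=max(cv2.findContours(mk,0,2)[0],key=cv2.contourArea);(x,y),rr=cv2.minEnclosingCircle(cn);print('knob',x,y,rr,ray(c,[x,y],.108))
for nm,px,z in[('green',(377,242),.106),('honey',(402,294),.11),('brown',(235,143),.105),('trim',(180,300),.05),('clipL_lip',(209,308),.1),('clipR',(328,282),.1)]:print(nm,ray(c,px,z).round(3))
f=240/np.tan(np.radians(c['vertical_fov']/2))
for nm,(x0,x1,y0,y1) in dict(L=(200,245,280,330),R=(295,340,257,310)).items():
    v,u=np.mgrid[y0:y1,x0:x1];Z=c['z_map'][y0:y1,x0:x1]
    X=np.stack([(u-c['cx'])/f*Z,(v-c['cy'])/f*Z,Z],-1).reshape(-1,3);W=(X-c['t'])@c['R']
    a=np.radians(13);ctr=P.mean(0);W[:,:2]-=ctr[:2]
    W=W[(W[:,2]>.07)]
    R=np.array([[np.cos(a),np.sin(a)],[-np.sin(a),np.cos(a)]]);B=W[:,:2]@R.T
    for yb in np.arange(.04,.11,.006):
        s=(abs(abs(B[:,1])-yb)<.003)
        if s.sum():print(nm,yb.round(3),s.sum(),np.median(W[s,2]).round(4),B[s,0].min().round(3),B[s,0].max().round(3))
E
python3 a.py
```

```text
[150 143 134] [146 139 130] [104 102  96] [33 32 30] [97 97 93]
[ 228  236   85  119 4941] [[227.17977905273438, 249.11233520507812], [292.3258361816406, 234.07864379882812], [317.6741638183594, 343.9213562011719], [252.52810668945312, 358.9550476074219]] 
 [[ 0.5587 -0.3128  0.099 ]
 [ 0.582  -0.4133  0.099 ]
 [ 0.4135 -0.4521  0.099 ]
 [ 0.3918 -0.3534  0.099 ]] [ 0.4865052 -0.3828895  0.099    ]
[np.float64(0.1032), np.float64(0.1729), np.float64(0.101), np.float64(0.1717)] [np.float64(-76.93), np.float64(-167.04), np.float64(102.41), np.float64(13.69)]
knob 268.41925048828125 294.2701721191406 19.61028289794922 [[ 0.48893549 -0.37730345  0.108     ]]
green [[ 0.569 -0.544  0.106]]
honey [[ 0.489 -0.581  0.11 ]]
brown [[ 0.725 -0.323  0.105]]
trim [[ 0.481 -0.232  0.05 ]]
clipL_lip [[ 0.469 -0.287  0.1  ]]
clipR [[ 0.507 -0.468  0.1  ]]
L 0.04 55 0.1001 -0.015 0.035
L 0.046 120 0.0981 -0.02 0.036
L 0.052 158 0.0969 -0.038 0.038
L 0.058 138 0.0965 -0.024 0.032
L 0.064 114 0.0976 -0.019 0.025
L 0.07 118 0.0984 -0.019 0.025
L 0.076 115 0.0995 -0.019 0.025
L 0.082 118 0.1002 -0.019 0.025
L 0.088 116 0.1014 -0.019 0.025
L 0.094 130 0.105 -0.019 0.025
L 0.1 26 0.1053 -0.017 0.024
R 0.04 154 0.0985 -0.031 0.032
R 0.046 148 0.0967 -0.031 0.043
R 0.052 130 0.0966 -0.023 0.033
R 0.058 110 0.0967 -0.017 0.027
R 0.064 109 0.0972 -0.017 0.026
R 0.07 110 0.0969 -0.017 0.027
R 0.076 111 0.0969 -0.017 0.027
R 0.082 112 0.0972 -0.017 0.027
R 0.088 114 0.1005 -0.017 0.027
R 0.094 13 0.1007 -0.012 0.022
```

Run:
```python
from h import *
c=pickle.load(open('scene.pkl','rb'));f=240/np.tan(np.radians(c['vertical_fov']/2));Z=c['z_map']
v,u=np.mgrid[0:480,0:640];W=(np.stack([(u-c['cx'])/f*Z,(v-c['cy'])/f*Z,Z],-1)-c['t'])@c['R'];W[Z==0]=0
for n,(x,y) in dict(scale=(63,135),scale2=(60,185),boxcorner=(180,115),lidtop=(140,65),knobtop=(242,234)).items():print(n,W[y,x].round(3))
s=(W[...,2]>.1)&(W[...,0]<.65)&(W[...,0]>.1)
for y0 in np.arange(-.4,1,.1):
    k=s&(abs(W[...,1]-y0)<.05)
    if k.any():print(y0.round(1),k.sum(),W[k].max(0).round(3),W[k].min(0).round(3))
from scipy.spatial.transform import Rotation as Ro
from workcell import bot
q=bot.sense();R=Ro.from_rotvec(q['tcp_rot']).as_matrix()
d=np.array([.4895,-.3785,.2])-q['ee_pos'];print('R',R.round(3).tolist(),'shift',(R.T@d*1e3).round(1))
y=np.radians(13.2);G=np.c_[[-np.sin(y),np.cos(y),0],[np.cos(y),np.sin(y),0],[0,0,-1]]
print('turn',np.degrees(Ro.from_matrix(R.T@G).as_rotvec()).round(2))
```

```text
scale [0.545 0.338 0.136]
scale2 [0.473 0.224 0.059]
boxcorner [0.901 0.392 0.124]
lidtop [0.775 0.358 0.274]
knobtop [ 0.484 -0.385  0.132]
-0.4 1115 [ 0.517 -0.35   0.137] [ 0.422 -0.41   0.1  ]
-0.3 151 [ 0.488 -0.285  0.107] [ 0.446 -0.344  0.1  ]
0.2 690 [0.614 0.25  0.154] [0.441 0.193 0.1  ]
0.3 1362 [0.632 0.35  0.154] [0.427 0.25  0.1  ]
0.4 697 [0.616 0.403 0.155] [0.445 0.35  0.104]
R [[-0.899, 0.438, -0.001], [0.438, 0.899, -0.001], [0.0, -0.002, -1.0]] shift [-606.  -750.    31.5]
turn [-1.00e-01  3.00e-02  5.08e+01]
```

Call:
servo_tool([
  [[-25,-31,0],[0,0,0],1],
  [[-25,-31,0],[0,0,0],1],
  [[-25,-31,0],[0,0,0],1],
  [[-25,-31,0],[0,0,0],1],
  [[-25,-31,0],[0,0,0],1],
  [[-25,-31,0],[0,0,0],1],
  [[-25,-31,0],[0,0,0],1],
  [[-25,-31,0],[0,0,0],1],
  [[-25,-31,0],[0,0,0],1],
  [[-25,-31,0],[0,0,0],1],
  [[-25,-31,0],[0,0,0],1],
  [[-25,-31,0],[0,0,0],1],
])

```text
time_s: 1.1
ee_pos: [0.3803, 0.0941, 0.2312]
tcp_rot: [0.706, 3.061, 0.0]
force: [1.6, -0.1, 0.0]
gripper_width: 1.002
grasp_force: 0.0
```

Call:
servo_tool([
  [[-25,-31,0],[0,0,0],1],
  [[-25,-31,0],[0,0,0],1],
  [[-25,-31,0],[0,0,0],1],
  [[-25,-31,0],[0,0,0],1],
  [[-25,-31,0],[0,0,0],1],
  [[-25,-31,0],[0,0,0],1],
  [[-25,-31,0],[0,0,0],1],
  [[-25,-31,0],[0,0,0],1],
  [[-25,-31,0],[0,0,0],1],
  [[-25,-31,0],[0,0,0],1],
  [[-25,-31,0],[0,0,0],1],
  [[-25,-31,0],[0,0,0],1],
])

```text
time_s: 2.1
ee_pos: [0.4869, -0.3718, 0.2306]
tcp_rot: [-0.707, -3.06, -0.001]
force: [0.2, 0.5, 0.6]
gripper_width: 0.998
grasp_force: 0.0
```

Call:
servo_tool([
  [[0,0,0],[0,0,7],1],
  [[0,0,0],[0,0,7],1],
  [[0,0,0],[0,0,7],1],
  [[0,0,0],[0,0,7],1],
  [[0,0,0],[0,0,7],1],
  [[0,0,0],[0,0,7],1],
  [[0,0,0],[0,0,7],1],
  [[0,0,0],[0,0,1.8],1],
  [[0,0,0],[0,0,0],1],
  [[0,0,0],[0,0,0],1],
])

```text
time_s: 2.93
ee_pos: [0.4869, -0.3698, 0.2308]
tcp_rot: [-1.949, -2.463, -0.0]
force: [-0.0, -0.7, -0.2]
gripper_width: 1.002
grasp_force: 0.0
```

Run:
```python
from h import *
from workcell import bot
from scipy.spatial.transform import Rotation as Ro
s=bot.sense();c=bot.capture('wrist');pickle.dump((s,c),open('w.pkl','wb'))
cv2.imwrite('pics/w0.png',c['image'][:,:,::-1])
M=c['mount'];T=np.eye(4);T[:3,:3]=Ro.from_rotvec(s['tcp_rot']).as_matrix();T[:3,3]=s['ee_pos'];E=np.linalg.inv(T@M);c['R']=E[:3,:3];c['t']=E[:3,3]
print(s['tcp_rot'],M.round(3).tolist())
f=240/np.tan(np.radians(c['vertical_fov']/2));Z=c['z_map'];v,u=np.mgrid[0:480,0:640]
W=(np.stack([(u-c['cx'])/f*Z,(v-c['cy'])/f*Z,Z],-1)-c['t'])@c['R']
m=(Z>0)&(W[...,2]>.128)&(W[...,2]<.142)&(abs(W[...,0]-.4895)<.06)&(abs(W[...,1]+.3785)<.06)
mm=m.astype(np.uint8);p=W[m];print(m.sum(),p.mean(0),p[:,2].mean())
r=cv2.minAreaRect((p[:,:2]*1000).astype(np.float32));print(r)
```

```text
[-1.94906068e+00 -2.46285448e+00 -1.35547517e-04] [[0.001, -0.956, -0.294, 0.075], [1.0, 0.001, 0.0, -0.001], [0.0, -0.294, 0.956, -0.144], [0.0, 0.0, 0.0, 1.0]]
2139 [ 0.48807957 -0.37503676  0.13664112] 0.13664112254812394
((488.3758850097656, -376.79046630859375), (13.823040008544922, 55.37537384033203), 13.751985549926758)
```

View pics/w0.png

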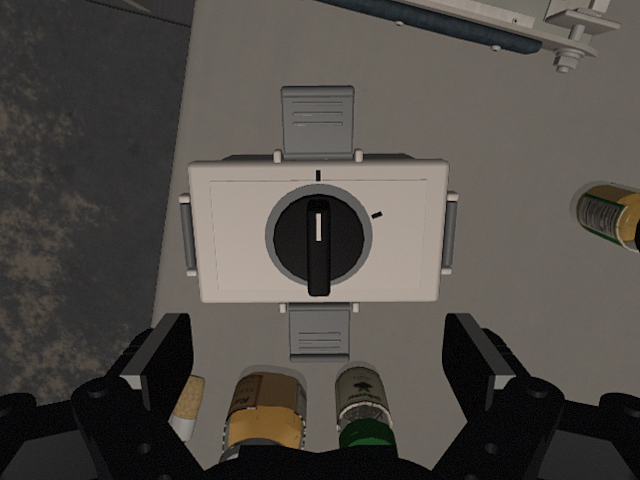

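The wrist view shows the knob at (318,245) with its line pointing to the left clip, and both clips open at (318,120) and (320,330). The bar is centred at (0.4884, -0.3768) with yaw 13.7°.

Call:
servo_tool([
  [[-7,0,20],[0,0,-0.4],1],
  [[0,0,30],[0,0,0],1],
  [[0,0,30],[0,0,0],1],
  [[0,0,25],[0,0,0],1],
  [[0,0,12],[0,0,0],1],
  [[0,0,0],[0,0,0],1],
  [[0,0,0],[0,0,0],1],
])

```text
time_s: 3.57
ee_pos: [0.4887, -0.3768, 0.1144]
tcp_rot: [-1.942, -2.469, -0.0]
force: [0.5, -0.1, 0.5]
gripper_width: 1.0
grasp_force: 0.0
```

Call:
servo_tool([
  [[0,0,0],[0,0,0],-1],
  [[0,0,0],[0,0,0],-1],
  [[0,0,0],[0,0,0],-1],
  [[0,0,0],[0,0,0],-1],
  [[0,0,0],[0,0,0],-1],
  [[0,0,0],[0,0,0],-1],
  [[0,0,0],[0,0,0],-1],
  [[0,0,0],[0,0,0],-1],
  [[0,0,0],[0,0,0],-1],
  [[0,0,0],[0,0,0],-1],
], squeeze=60)

```text
time_s: 4.4
ee_pos: [0.4892, -0.3769, 0.115]
tcp_rot: [1.942, 2.468, 0.0]
force: [0.2, 1.7, 5.5]
gripper_width: 0.15
grasp_force: 60.1
```

Call:
servo_tool([
  [[0,0,0],[0,0,6],-1],
  [[0,0,0],[0,0,6],-1],
  [[0,0,0],[0,0,6],-1],
  [[0,0,0],[0,0,6],-1],
  [[0,0,0],[0,0,6],-1],
  [[0,0,0],[0,0,6],-1],
  [[0,0,0],[0,0,6],-1],
  [[0,0,0],[0,0,6],-1],
  [[0,0,0],[0,0,6],-1],
  [[0,0,0],[0,0,6],-1],
  [[0,0,0],[0,0,5],-1],
  [[0,0,0],[0,0,3],-1],
])

```text
time_s: 5.4
ee_pos: [0.4897, -0.3771, 0.1151]
tcp_rot: [2.992, 0.954, 0.003]
force: [2.4, 1.2, 3.7]
gripper_width: 0.149
grasp_force: 59.9
```

Call:
servo_tool([
  [[0,0,0],[0,0,1.5],-1],
  [[0,0,0],[0,0,0],-1],
  [[0,0,0],[0,0,0],-1],
  [[0,0,0],[0,0,0],-1],
  [[0,0,0],[0,0,0],-1],
  [[0,0,0],[0,0,0],-1],
  [[0,0,0],[0,0,0],-1],
])

```text
time_s: 5.98
ee_pos: [0.4897, -0.3771, 0.115]
tcp_rot: [3.001, 0.922, 0.003]
force: [6.2, 0.2, 4.8]
gripper_width: 0.148
grasp_force: 60.5
```

Run:
```python
from h import *
from workcell import bot
s=bot.sense();print(s['moment'],s['force'],s['tcp_rot'],np.degrees(2*np.arctan2(s['tcp_rot'][1],s['tcp_rot'][0]))+90)
c=bot.capture('wrist');cv2.imwrite('pics/w1.png',c['image'][:,:,::-1])
```

```text
[ 0.16806378 -0.85591419  0.64275894] [6.21316944 0.16385423 4.79794032] [3.00133055e+00 9.22257751e-01 2.64872564e-03] 124.16260262604331
```

View pics/w1.png

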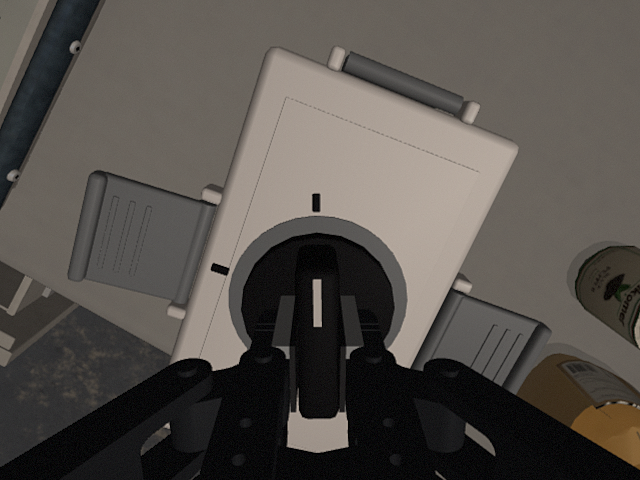

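The white line at (317,300) points straight at the second lid tick (317,203). The 0.64 N m moment also shows the knob is pressing its stop. Next I release it.

Call:
servo_tool([
  [[0,0,0],[0,0,0],1],
  [[0,0,0],[0,0,0],1],
  [[0,0,0],[0,0,0],1],
  [[0,0,0],[0,0,0],1],
  [[0,0,0],[0,0,0],1],
  [[0,0,0],[0,0,0],1],
  [[0,0,0],[0,0,0],1],
  [[0,0,0],[0,0,0],1],
  [[0,0,0],[0,0,0],1],
  [[0,0,0],[0,0,0],1],
])

```text
time_s: 6.87
ee_pos: [0.4886, -0.3768, 0.1143]
tcp_rot: [-3.004, -0.921, 0.0]
force: [0.4, -0.1, -0.2]
gripper_width: 0.998
grasp_force: 0.0
```

Call:
servo_tool([
  [[0,0,-20],[0,0,0],1],
  [[0,0,-30],[0,0,0],1],
  [[0,0,-30],[0,0,0],1],
  [[0,0,0],[0,0,-7],1],
  [[0,0,0],[0,0,-7],1],
  [[0,0,0],[0,0,-7],1],
  [[0,0,0],[0,0,-7],1],
  [[0,0,0],[0,0,-7],1],
  [[0,0,0],[0,0,-7],1],
  [[0,0,0],[0,0,-7],1],
  [[0,0,0],[0,0,-7],1],
])

```text
time_s: 7.78
ee_pos: [0.4887, -0.3768, 0.1943]
tcp_rot: [2.213, 2.23, -0.0]
force: [-0.2, -0.2, 0.1]
gripper_width: 0.998
grasp_force: 0.0
```

Call:
servo_tool([
  [[0,0,0],[0,0,-7],1],
  [[0,0,0],[0,0,-6.5],1],
  [[0,0,0],[0,0,0],1],
  [[0,0,0],[0,0,0],1],
])

```text
time_s: 8.12
ee_pos: [0.4887, -0.3768, 0.1943]
tcp_rot: [1.947, 2.465, -0.0]
force: [0.8, 0.7, 0.8]
gripper_width: 1.003
grasp_force: 0.0
```

```bash
cat > w.py <<'E'
from h import *
import sys
from workcell import bot
from scipy.spatial.transform import Rotation as Ro
s=bot.sense();c=bot.capture('wrist')
cv2.imwrite(f'pics/{sys.argv[1]}.png',c['image'][:,:,::-1])
M=c['mount'];T=np.eye(4);T[:3,:3]=Ro.from_rotvec(s['tcp_rot']).as_matrix();T[:3,3]=s['ee_pos'];E=np.linalg.inv(T@M);c['R']=E[:3,:3];c['t']=E[:3,3]
f=240/np.tan(np.radians(c['vertical_fov']/2));Z=c['z_map'];v,u=np.mgrid[0:480,0:640]
W=(np.stack([(u-c['cx'])/f*Z,(v-c['cy'])/f*Z,Z],-1)-c['t'])@c['R']
a=np.radians(13.5);O=np.array([.4884,-.3768])
B=W.copy();B[...,:2]=(W[...,:2]-O)@np.array([[np.cos(a),-np.sin(a)],[np.sin(a),np.cos(a)]])
tb=(s['ee_pos'][:2]-O)@np.array([[np.cos(a),-np.sin(a)],[np.sin(a),np.cos(a)]])
print('tcp box mm',tb*1e3,s['ee_pos'][2]*1e3,'yaw-y',90-np.degrees(0)-0)
m=(Z>0)&(abs(B[...,2]-.135)<.007)&(abs(B[...,0])<.05)&(abs(B[...,1])<.05)
if m.sum()>50:print('bar box',cv2.minAreaRect((B[m][:,:2]*1000).astype(np.float32)))
for nm,sg in(('L',1),('R',-1)):
    for y0 in np.arange(.05,.106,.005):
        k=(Z>0)&(abs(B[...,1]*sg-y0)<.002)&(abs(B[...,0])<.04)&(B[...,2]>.03)&(B[...,2]<.12)
        if k.sum()>5:print(nm,y0.round(3),np.median(B[k][:,2]).round(4),B[k][:,0].min().round(3),B[k][:,0].max().round(3))
E
python3 w.py w2
```

```text
tcp box mm [ 0.27412066 -0.09178017] 194.3462178172811 yaw-y 90.0
bar box ((-0.0435032844543457, -0.07244110107421875), (13.955570220947266, 55.751705169677734), 0.43777501583099365)
L 0.05 0.0967 -0.04 0.04
L 0.055 0.0979 -0.028 0.028
L 0.06 0.0988 -0.022 0.022
L 0.065 0.0995 -0.022 0.022
L 0.07 0.1003 -0.022 0.021
L 0.075 0.1011 -0.022 0.022
L 0.08 0.102 -0.022 0.022
L 0.085 0.1029 -0.022 0.021
L 0.09 0.1074 -0.022 0.021
L 0.095 0.1063 -0.021 0.021
R 0.05 0.0978 -0.04 0.04
R 0.055 0.0978 -0.028 0.029
R 0.06 0.0979 -0.022 0.022
R 0.065 0.0979 -0.021 0.022
R 0.07 0.0981 -0.021 0.022
R 0.075 0.0984 -0.021 0.022
R 0.08 0.0984 -0.021 0.022
R 0.085 0.0985 -0.021 0.023
R 0.09 0.0996 -0.021 0.022
R 0.095 0.1024 -0.021 0.022
```

Call:
servo_tool([
  [[30,0,0],[0,0,0],-1],
  [[30,0,0],[0,0,0],-1],
  [[29,0,0],[0,0,0],-1],
  [[0,0,0],[0,0,0],-1],
  [[0,0,0],[0,0,0],-1],
  [[0,0,0],[0,0,0],-1],
  [[0,0,0],[0,0,0],-1],
  [[0,0,25],[0,0,0],-1],
  [[0,0,25],[0,0,0],-1],
  [[0,0,15],[0,0,0],-1],
  [[0,0,0],[0,0,0],-1],
], squeeze=20)

```text
time_s: 9.08
ee_pos: [0.4656, -0.2895, 0.1252]
tcp_rot: [-1.941, -2.462, -0.0]
force: [-1.4, 0.0, -0.6]
gripper_width: -0.002
grasp_force: 0.0
```

Call:
servo_tool([
  [[0,0,8],[0,0,0],-1],
  [[0,0,8],[0,0,0],-1],
  [[0,0,8],[0,0,0],-1],
  [[0,0,8],[0,0,0],-1],
  [[0,0,8],[0,0,0],-1],
  [[0,0,8],[0,0,0],-1],
  [[0,0,8],[0,0,0],-1],
  [[0,0,4],[0,0,0],-1],
  [[0,0,0],[0,0,0],-1],
])

```text
time_s: 9.83
ee_pos: [0.4673, -0.2899, 0.0682]
tcp_rot: [-1.942, -2.467, -0.0]
force: [-1.0, 0.3, -0.2]
gripper_width: 0.005
grasp_force: 0.0
```

Call:
servo_tool([
  [[-4,0,0],[0,0,0],-1],
  [[-4,0,0],[0,0,0],-1],
  [[-4,0,0],[0,0,0],-1],
  [[-4,0,0],[0,0,0],-1],
  [[-2,0,0],[0,0,0],-1],
  [[0,0,0],[0,0,0],-1],
])

```text
time_s: 10.33
ee_pos: [0.472, -0.3083, 0.0692]
tcp_rot: [-1.943, -2.468, 0.0]
force: [-0.3, 0.2, 0.0]
gripper_width: -0.001
grasp_force: 0.1
```

```bash
python3 w.py w3 | grep -v R
```

```text
tcp box mm [5.65845409e-02 7.04415757e+01] 69.2355155617325 yaw-y 90.0
L 0.05 0.097 -0.003 0.04
L 0.06 0.0706 -0.022 0.022
L 0.065 0.1073 -0.022 0.022
L 0.07 0.1165 -0.005 0.003
L 0.075 0.1086 -0.02 0.016
L 0.08 0.0979 -0.025 0.023
L 0.085 0.1169 -0.033 0.031
```

View pics/w3.png

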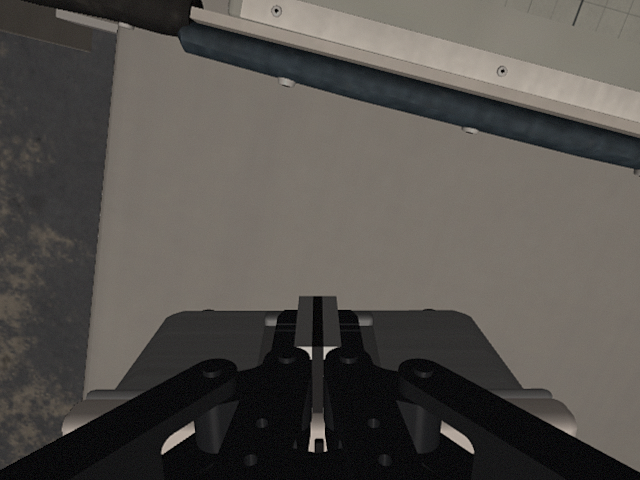

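The fingers at (318,330) are behind the folded clip. I continue inward until contact force builds.

Call:
servo_tool([
  [[-1,0,0],[0,0,0],-1],
  [[-1,0,0],[0,0,0],-1],
  [[-1,0,0],[0,0,0],-1],
  [[0,0,0],[0,0,0],-1],
])

```text
time_s: 10.72
ee_pos: [0.4726, -0.3106, 0.0692]
tcp_rot: [-1.943, -2.469, -0.0]
force: [-0.6, 1.5, -0.8]
gripper_width: -0.002
grasp_force: 0.7
```

Call:
servo_tool([
  [[-1,0,0],[0,0,0],-1],
  [[-1,0,0],[0,0,0],-1],
  [[0,0,0],[0,0,0],-1],
])

```text
time_s: 10.97
ee_pos: [0.4727, -0.3111, 0.0691]
tcp_rot: [-1.941, -2.466, -0.002]
force: [-2.1, 8.7, 2.8]
gripper_width: 0.003
grasp_force: 3.9
```

Call:
servo_tool([
  [[12,0,0],[0,0,0],-1],
  [[13,0,0],[0,0,0],-1],
  [[0,0,-35],[0,0,0],-1],
  [[0,0,-35],[0,0,0],-1],
  [[0,0,-35],[0,0,0],-1],
  [[-36,0,0],[0,0,0],-1],
  [[-36,0,0],[0,0,0],-1],
  [[-36,0,0],[0,0,0],-1],
  [[-36,0,0],[0,0,0],-1],
  [[-36,0,0],[0,0,0],-1],
  [[0,0,0],[0,0,0],-1],
  [[0,0,0],[0,0,0],-1],
])

```text
time_s: 11.97
ee_pos: [0.5093, -0.4641, 0.1733]
tcp_rot: [-1.945, -2.466, 0.0]
force: [-0.1, -0.1, -1.0]
gripper_width: 0.001
grasp_force: 0.0
```

```bash
python3 w.py w4
```

```text
tcp box mm [-8.28384783e-02 -8.97803143e+01] 173.2631060562594 yaw-y 90.0
bar box ((-0.07463836669921875, -1.8687686920166016), (14.032341003417969, 52.62255096435547), 0.3394218385219574)
R 0.05 0.0975 -0.04 0.04
R 0.055 0.0976 -0.028 0.028
R 0.06 0.0978 -0.022 0.022
R 0.065 0.0978 -0.022 0.022
R 0.07 0.098 -0.021 0.022
R 0.075 0.0983 -0.021 0.022
R 0.08 0.0984 -0.021 0.022
R 0.085 0.0984 -0.022 0.022
R 0.09 0.0991 -0.021 0.022
R 0.095 0.1022 -0.022 0.022
```

View pics/w4.png

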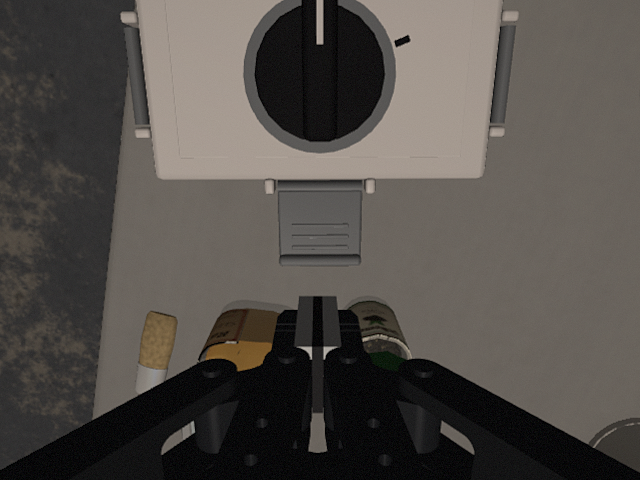

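The right clip at (320,225) stands open and clear of the jars behind the fingers. I repeat the same fold on this side.

Call:
servo_tool([
  [[0,0,25],[0,0,0],-1],
  [[0,0,23],[0,0,0],-1],
  [[0,0,8],[0,0,0],-1],
  [[0,0,8],[0,0,0],-1],
  [[0,0,8],[0,0,0],-1],
  [[0,0,8],[0,0,0],-1],
  [[0,0,8],[0,0,0],-1],
  [[0,0,8],[0,0,0],-1],
  [[0,0,8],[0,0,0],-1],
  [[0,0,0],[0,0,0],-1],
])

```text
time_s: 12.85
ee_pos: [0.509, -0.4623, 0.0682]
tcp_rot: [-1.941, -2.467, -0.001]
force: [-1.0, 0.1, -0.4]
gripper_width: -0.002
grasp_force: 0.0
```

Call:
servo_tool([
  [[4,0,0],[0,0,0],-1],
  [[4,0,0],[0,0,0],-1],
  [[4,0,0],[0,0,0],-1],
  [[4,0,0],[0,0,0],-1],
  [[2,0,0],[0,0,0],-1],
  [[1,0,0],[0,0,0],-1],
  [[1,0,0],[0,0,0],-1],
  [[0,0,0],[0,0,0],-1],
])

```text
time_s: 13.52
ee_pos: [0.5051, -0.4441, 0.0704]
tcp_rot: [1.942, 2.468, -0.001]
force: [0.6, -2.8, -2.6]
gripper_width: 0.003
grasp_force: 1.7
```

Call:
servo_tool([
  [[1,0,0],[0,0,0],-1],
  [[1,0,0],[0,0,0],-1],
  [[0,0,0],[0,0,0],-1],
])

```text
time_s: 13.77
ee_pos: [0.5051, -0.4441, 0.0706]
tcp_rot: [1.941, 2.465, -0.003]
force: [3.5, -9.6, -7.4]
gripper_width: -0.002
grasp_force: 5.1
```

Call:
servo_tool([
  [[1,0,0],[0,0,0],-1],
  [[1,0,0],[0,0,0],-1],
  [[0,0,0],[0,0,0],-1],
])

```text
time_s: 14.02
ee_pos: [0.5051, -0.4441, 0.0706]
tcp_rot: [1.939, 2.462, -0.006]
force: [6.3, -16.1, -11.1]
gripper_width: -0.0
grasp_force: 8.6
```

Call:
servo_tool([
  [[-12,0,0],[0,0,0],-1],
  [[-13,0,0],[0,0,0],-1],
  [[0,0,-35],[0,0,0],-1],
  [[0,0,-35],[0,0,0],-1],
  [[0,0,-35],[0,0,0],-1],
  [[0,0,-35],[0,0,0],-1],
  [[30,0,0],[0,0,0],-1],
  [[30,0,0],[0,0,0],-1],
  [[30,0,0],[0,0,0],-1],
  [[0,0,0],[0,0,0],-1],
  [[0,0,0],[0,0,0],-1],
])

```text
time_s: 14.93
ee_pos: [0.4885, -0.3749, 0.2104]
tcp_rot: [-1.94, -2.47, -0.001]
force: [-0.0, -1.1, -0.1]
gripper_width: -0.001
grasp_force: 0.0
```

```bash
python3 w.py w5
python3 - <<'E'
from workcell import bot
import cv2,numpy as np
a=bot.capture('scene')['image'][200:360,150:410,::-1];b=cv2.imread('pics/w5.png')
a=cv2.resize(a,None,fx=2,fy=2);b=cv2.resize(b,(427,320))[:,:280]
b=cv2.resize(cv2.imread('pics/w5.png'),(280,210));t=cv2.resize(bot.capture('top')['image'][200:380,170:440,::-1],(280,110*280//270))
cv2.imwrite('pics/m.png',np.hstack([a,np.vstack([b,t,np.zeros((320-210-t.shape[0],280,3),np.uint8)])[:320]]) if t.shape[0]<=110 else np.hstack([a,np.vstack([b,t[:110]])]))
E
```

```text
tcp box mm [0.49859104 1.78911976] 210.4100935745902 yaw-y 90.0
bar box ((-0.013742446899414062, 1.9732418060302734), (51.457618713378906, 14.016819953918457), 89.9813003540039)
L 0.05 0.0967 -0.04 0.04
L 0.055 0.0966 -0.028 0.028
L 0.06 0.0575 -0.022 0.022
R 0.05 0.0984 -0.04 0.04
R 0.055 0.0989 -0.028 0.029
```

View pics/m.png

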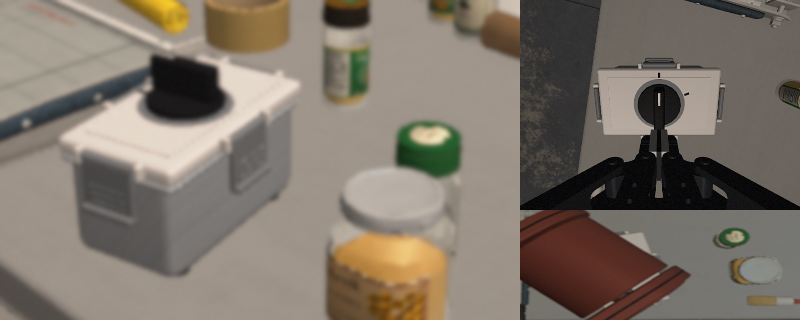

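The right clip lies flat at (255,160) in the scene crop. The left lip's outer edge is within about 62 mm of the box centre line, which is flat. The knob is at rest and the jars have not moved.

```bash
python3 -c "
from workcell import bot
print(bot.finish_job())"
```

```text
the job is handed in; nothing more can be done
None
```

I turned the vent knob to its stop, held it and released it back to rest, then folded both side clips flat; the jars were not touched, and I handed the job in at about 15 s (no verdict was returned).

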